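# Dry-fit slats in an edge-gluing jig and lay the hold-down bar

## Robot

A 6-joint arm with a two-finger parallel gripper is mounted at the origin on the work surface. World frame = base frame: x ahead of the robot, y to its left, z up, the work surface at z = 0. Lengths are in m, angles in rad, forces in N, time in s.
With the tool pointing down it reaches from about 0.25 to 0.725 m from the base axis. Payload 4 kg.
Tool frame: the origin (TCP) lies on the front face of the gripper's body, between the roots of the fingers; the fingertips stand 73 mm ahead of it and the grasp point (between the pads) lies 54 mm ahead of it; z points along the fingers, y is the line along which they close (so a half turn about z gives the same grasp; the last joint's range is limited). The gripper opens to 85 mm and grips with 20 to 120 N. Pads are 22 mm wide; open, the fingers measure 114 mm over their backs; the gripper's body (76 mm by 85 mm) begins 54 mm behind the grasp point. The pads swing forward as they close: fully open they stand 13 mm farther back than shut.
Start: joints at [-1.307, 0.241, 0.005, 1.335, 0, 1.571], TCP at [0.13, -0.483, 0.304] pointing down, gripper open.
Joint ranges: [-2.72, 2.72], [-1.05, 1.87], [-1.09, 1.28], [-1.99, 2.15], [-1.42, 1.44], [-3.14, 3.14]. Speed limits (rad/s): [2.79, 2.79, 3.14, 3.14, 3.14, 3.14].

## Interface

Orientations are given as a unit quaternion [x, y, z, w].
In Python, from workcell import bot gives the robot as it stands. The module is installed in compiled form; this text tells all that it offers.
- The arm moves only by the tool step_arm, never from a script. Its argument "rows" is a list of rows, each a list of 2 entries, a list of its own where there are three numbers: the shift along the tool's x, y, z in mm, then the turn about the tool's z in degrees. A call has 1 to 12 rows; each row is the pose to reach, as a shift and turn from the pose commanded when the call began, along the tool's axes at that moment; what a row does not reach only later rows make up. A row lasts 1/8 s, in which the tool goes at most 62.5 mm and 10.7 degrees, less where a joint would pass 70% of its speed; a pose out of reach is approached as far as the arm can. A call with a gripper value outside its range is refused whole. "claw" is the gripper's target within -1 to 1 (shut at 1, half-way at 0, fully open at -1), set as the call begins (left out, the last holds). The fingers move at their own pace and stop on an object; the grip force is fixed at half the most. Time passes only in rows, so rows that repeat a pose let the fingers close. It gives the time, the measured TCP pose, the force, the opening and the grip force at its end, in the units of the state.
- bot.get_obs(): the state, without advancing time (a new reading comes with each control period).
- bot.camera(name): name is "scene" or "top"; returns (picture, depth): 400x640x3 uint8, red, green, blue; 400x640 float32, m along the optical axis (not along the pixel's ray), 0 where there is no reading.
- bot.camera_params(name): a dict with "fx", "fy", "cx", "cy" (pixels), "pose" (4x4, takes a point from camera to world coordinates). Camera axes: x right, y up, looking along -z (the intrinsics and any distortion apply to the point x, -y, -z); pixel columns grow to the right and rows downward; lengths in m; the calibration is good to about 2 mm. A picture is of the moment at which its call begins. camera_params takes no time and is no camera call.
- bot.job_done(): hands the job in; it is judged then, once.
Trained networks look in the newest picture that a camera, given by its name, has taken for a name from the list of things; names that differ only in an ending like _2 or _b are one class to them, and where a whole thing is asked for, a point or a joint stands for the part that bears it (a point fixed in the world has none). Each returns a list of dicts, best first, with "score" (0 to 1); they miss things now and then, are a little off and sometimes report something else, mostly with a low value. They report only what shows in the picture. A call takes as long as a camera call. They do not tell look-alikes from the thing itself.
- bot.trace(target, camera): "pixels" (400x640 bool, what is visible of it) and "uv" ([column, row] in pixels, amid what is visible of it).
The state is a dict: "clock": time; "joint_pos": joint angles; "joint_vel": joint speeds; "tau": joint torques, N m; "eef_pos": TCP position; "tool_rot": TCP orientation; "ft_force": force on the tool from outside, world axes, zero at the start; "ft_torque": the same for the moment, N m; "grip_width": finger opening in m; "grasp_force": force on a finger pad.
Only numpy, scipy, OpenCV 4.12 (cv2) and the standard library are available. Lean on these libraries where they do the work, as an engineer would, in place of code of your own. Each camera call takes 0.05 s, during which the arm holds its last target. There are 200 camera calls.

## Task

Set up the gluing jig on the bench for a dry fit of the panel: draw its sliding jaw back, lay every loose slat flat in the bed, crosswise between the two side rails, and slide the jaw by its grip up the track until it holds the slats packed tight, side against side, against the fixed fence. Fit the hold-down bar as well: hook its tongue under the steel keeper on the fence with the bar tilted, then swing it down so that it lies level over the slats with its other end seated in the notch of the end block. Leave the glue bottle, the tape roll and the tin of sticks where they stand.

Things in the scene. Friction and masses are not known exactly. Their poses are not given: they have to be found in the camera images.
- jig: Edge-gluing jig fixed to the bench: grey-faced board 205 (x) by 340 (y) by 15 mm thick. Origin: centre of its underside, on the bench; y is its long axis and points to the fixed fence, z up. Fence: wooden block across the +y end, face at jig y = 140 mm, back at 170, top at z = 36. End block across the other end: y = -148 to -170 mm, top at z = 36. The jaw runs between the two.
- bed (a point): Middle of the bed, the board's top between fence and end block where the slats go: jig (0, -4, 15) mm, axes as the jig's. Low side rails run along y at both sides, inner faces at jig x = -74 and +74 mm (15 mm thick), tops 12 mm above the bed. A flat metal track is let in flush along the middle.
- jaw (a joint): The sliding jaw, a wooden bar across the bed, 26 mm thick along the track, top at jig z = 35 mm. Value: clear gap (m) between the fence face and the jaw's face, 0 (touching) to 0.262 (right back at the end block); the face is at jig y = 0.140 - value. Sliding takes about 3 N; it stays where it is left. Packed tight, the value is 0.032 times the number of slats.
- jaw_grip (a point): Point in the jaw's black grip, an upright block 24 by 24 mm, from jig z = 34 to 76 mm, at jig x = -50 mm, its axis 13 mm behind the jaw's face. The point is on that axis at jig z = 60 mm, 16 mm below the grip's top. Axes as the jig's.
- keeper_mouth (a point): Middle of the lower edge of the keeper's opening at the fence face: jig (0, 140, 36) mm, axes as the jig's. The keeper is a steel bridge on the fence top, open towards the bed: opening 38 mm wide (x) and 15 mm high, reaching 25 mm back (+y); 58 mm wide and 20 mm high outside.
- end_notch (a point): Middle of the notch in the end block, at the foot of its closing wall: jig (0, -164, 36) mm, axes as the jig's. The notch is 48 mm wide (x), 16 mm long (jig y -148 to -164), open upwards and towards the bed; its floor is the block's top; its cheeks (10 mm thick) and wall stand 14 mm above that floor.
- bar: Hold-down bar, dark wood, about 220 g, 317 mm long overall (its x). Body 295 by 40 (y) by 16 mm (z); at the +x end a tongue 22 long, 30 wide, 8 mm thick, flush with the underside. Origin: on the underside, mid overall length; z up as it lies. Seated: underside at jig z 36 to 37 mm, x along jig +y, tip about 17 mm past the fence face, 4 mm play each way: it goes in only tilted (10 to 15 degrees).
- bar_tip (a point): Lower edge of the tongue's end, middle of its width, 158.5 mm from the bar's origin along +x. Axes as the bar's.
- bar_tail (a point): Lower edge of the bar's other end, middle of its width, 158.5 mm from the bar's origin along -x. Axes as the bar's.
- slat_1: A loose slat of pale wood, one of three or four alike, 140 mm (its x) by 32 mm (y) by 22 mm thick (z), about 75 g. Origin at its centre, 11 mm above what it lies on. It lies on the bench at the start. None if absent.
- slat_2: A loose slat of pale wood, one of three or four alike, 140 mm (its x) by 32 mm (y) by 22 mm thick (z), about 75 g. Origin at its centre, 11 mm above what it lies on. It lies on the bench at the start. None if absent.
- slat_3: A loose slat of pale wood, one of three or four alike, 140 mm (its x) by 32 mm (y) by 22 mm thick (z), about 75 g. Origin at its centre, 11 mm above what it lies on. It lies on the bench at the start. None if absent.
- slat_4: A loose slat of pale wood, one of three or four alike, 140 mm (its x) by 32 mm (y) by 22 mm thick (z), about 75 g. Origin at its centre, 11 mm above what it lies on. It lies on the bench at the start. None if absent.
- glue_bottle: White glue bottle, 60 mm diameter, 150 mm tall, upright; origin centre of its underside. Leave it alone.
- tape_roll: Roll of brown tape lying flat, 110 mm diameter, 45 mm high; origin centre of its underside. Leave it alone.
- tin: Steel tin with sticks, 80 mm diameter, 110 mm tall, sticks to about 200 mm; origin centre of its underside. Leave it alone.
Things that resemble listed ones, but are neither listed nor needed, are in the scene too. What is shaped like the slat_1 but red or yellow is not meant. Leave any orange look-alike of the slat_4 alone.

How it is judged:
On the way:
1. all the slats lie flat in the bed, crosswise between the side rails, between the fence and the end block (z of slat_1 in the frame of jig between 0.022 and 0.0285 m and x of slat_1 in the frame of jig between -0.009 and 0.009 m and y of slat_1 in the frame of jig between -0.122 and 0.14 m and angle between the z axis of each of slat_1, slat_2, slat_3, slat_4 and the z axis of jig, either way round below 0.06 rad and angle between the x axis of each of slat_1, slat_2, slat_3, slat_4 and the x axis of jig, either way round below 0.12 rad and z of slat_2 in the frame of jig between 0.022 and 0.0285 m and x of slat_2 in the frame of jig between -0.009 and 0.009 m and y of slat_2 in the frame of jig between -0.122 and 0.14 m and z of slat_3 in the frame of jig between 0.022 and 0.0285 m and x of slat_3 in the frame of jig between -0.009 and 0.009 m and y of slat_3 in the frame of jig between -0.122 and 0.14 m and z of slat_4 in the frame of jig between 0.022 and 0.0285 m and x of slat_4 in the frame of jig between -0.009 and 0.009 m and y of slat_4 in the frame of jig between -0.122 and 0.14 m), for 0.2 s.
At the end, for the whole second after the job is handed in: Every slat lies flat on the bed, packed in one row against the fence (each within 5 mm of its place), the jaw up against the last (at most 5 mm slack in all), and the bar lies level on the middle line (within 9 mm), tongue at least 8 mm under the keeper, tail down in the notch, all at rest (all of step 1 and ((value of joint jaw between 0.093 and 0.101 m and (y of slat_1 in the frame of jig between 0.119 and 0.129 m or y of slat_2 in the frame of jig between 0.119 and 0.129 m or y of slat_3 in the frame of jig between 0.119 and 0.129 m or y of slat_4 in the frame of jig between 0.119 and 0.129 m) and (y of slat_1 in the frame of jig between 0.087 and 0.097 m or y of slat_2 in the frame of jig between 0.087 and 0.097 m or y of slat_3 in the frame of jig between 0.087 and 0.097 m or y of slat_4 in the frame of jig between 0.087 and 0.097 m) and (y of slat_1 in the frame of jig between 0.055 and 0.065 m or y of slat_2 in the frame of jig between 0.055 and 0.065 m or y of slat_3 in the frame of jig between 0.055 and 0.065 m or y of slat_4 in the frame of jig between 0.055 and 0.065 m) and y of each of slat_1, slat_2, slat_3, slat_4 in the frame of jig above 0.044 m) or (value of joint jaw between 0.125 and 0.133 m and (y of slat_1 in the frame of jig between 0.119 and 0.129 m or y of slat_2 in the frame of jig between 0.119 and 0.129 m or y of slat_3 in the frame of jig between 0.119 and 0.129 m or y of slat_4 in the frame of jig between 0.119 and 0.129 m) and (y of slat_1 in the frame of jig between 0.087 and 0.097 m or y of slat_2 in the frame of jig between 0.087 and 0.097 m or y of slat_3 in the frame of jig between 0.087 and 0.097 m or y of slat_4 in the frame of jig between 0.087 and 0.097 m) and (y of slat_1 in the frame of jig between 0.055 and 0.065 m or y of slat_2 in the frame of jig between 0.055 and 0.065 m or y of slat_3 in the frame of jig between 0.055 and 0.065 m or y of slat_4 in the frame of jig between 0.055 and 0.065 m) and (y of slat_1 in the frame of jig between 0.023 and 0.033 m or y of slat_2 in the frame of jig between 0.023 and 0.033 m or y of slat_3 in the frame of jig between 0.023 and 0.033 m or y of slat_4 in the frame of jig between 0.023 and 0.033 m))) and y of bar_tip in the frame of jig between 0.148 and 0.166 m and z of bar_tip in the frame of jig between 0.032 and 0.041 m and z of bar_tail in the frame of jig between 0.032 and 0.041 m and x of bar_tail in the frame of jig between -0.009 and 0.009 m and x of bar_tip in the frame of jig between -0.009 and 0.009 m and linear speed of each of bar, slat_1, slat_2, slat_3, slat_4 below 0.02 m/s); the robot touches nothing.
It fails at once if the glue bottle is pushed more than 40 mm away or knocked over (distance of glue_bottle from where it was at the start of the episode above 0.04 m or angle between glue_bottle's own z axis and vertical above 0.5 rad).
It fails at once if the tape roll is pushed more than 40 mm away or knocked over (distance of tape_roll from where it was at the start of the episode above 0.04 m or angle between tape_roll's own z axis and vertical above 0.5 rad).
It fails at once if the tin of sticks is pushed more than 40 mm away or knocked over (distance of tin from where it was at the start of the episode above 0.04 m or angle between tin's own z axis and vertical above 0.5 rad).
Of slat_1, slat_2, slat_3, slat_4 only 3 to 4 are there at a start; the rules pass over those that are not, and their reading is None.
At some moment in a run one of slat_1, slat_2, slat_3, slat_4, bar may be knocked a few centimetres aside while the robot is not near it.
Once in a run the grip may slacken for a moment while it holds something.
It also fails if it takes over 200 s, if anything falls off the work surface, if the arm or the gripper's body presses on something with over 40 N, if the wrist force passes 120 N, or if a joint passes its speed limit or range.

## Working session

There is one attempt and no reset: what is moved stays moved. The work goes in short steps, Python scripts to look and compute and a tool call to move; the robot and the scene stay as the last step left them, time stands still between calls to the robot, and variables do not carry over. Pictures are saved under pics/ and viewed, at most 14 in all, crops included, and the job is handed in when it is done.

Besides the shell and the picture viewer there is one more tool, called after "Request:" as a command line: name --argument value ..., lists and objects as JSON in quotes. step_arm: Moves the arm, as the interface text tells. Its arguments: {"type":"object","properties":{"rows":{"type":"array"},"claw":{"type":"number"}},"required":["rows"]}

```bash
mkdir -p pics
python3 - <<'E'
from workcell import bot
import cv2,numpy as np
for n in ("scene","top"):
    p,d=bot.camera(n); cv2.imwrite(f"pics/{n}0.png",p[:,:,::-1]); np.savez(f"{n}0.npz",p=p,d=d)
    c=bot.camera_params(n); print(n,c["fx"],c["fy"],c["cx"],c["cy"],[k for k in c]); print(np.round(c["pose"],4))
o=bot.get_obs(); print(o["eef_pos"],o["tool_rot"],o["clock"],o["grip_width"])
E
```

```text
scene 451.02483187324924 451.02483187324924 322.79628466897884 192.49280651808053 ['fx', 'fy', 'cx', 'cy', 'pose']
[[-0.0442 -0.6963  0.7164  1.4309]
 [ 0.9989 -0.0427  0.0202  0.0562]
 [ 0.0166  0.7165  0.6974  0.9532]
 [ 0.      0.      0.      1.    ]]
top 405.4945885541686 405.4945885541686 310.2909942495805 195.0168986378729 ['fx', 'fy', 'cx', 'cy', 'pose']
[[ 0.0226  0.9934 -0.1125  0.4091]
 [-0.9995  0.02   -0.0238  0.0205]
 [-0.0214  0.113   0.9934  1.0602]
 [ 0.      0.      0.      1.    ]]
[ 0.13027976 -0.48229027  0.30308296] [ 9.91311043e-01  1.31535197e-01 -1.08583783e-04 -9.46420625e-04] 0.1 0.08535120772089676
```

View pics/top0.png

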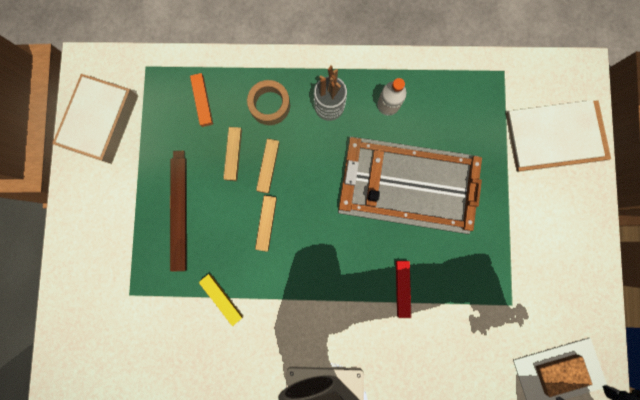

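View pics/scene0.png

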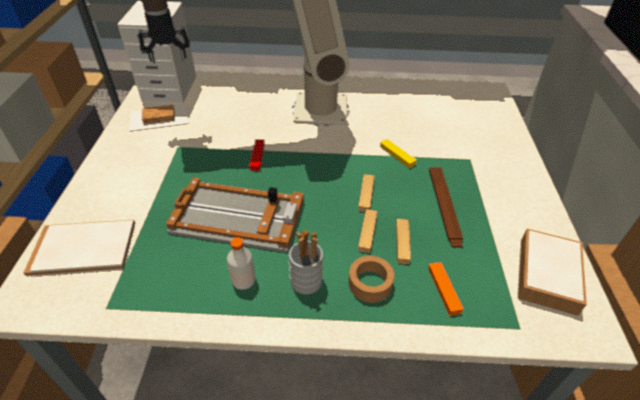

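The top view shows three pale slats at (232,153), (267,165) and (265,223), and the bar at (178,211) with its tongue at (179,155). The jig is at (410,185) with its fence and keeper on the left, and the jaw grip is at (373,196). Slat look-alikes are orange (201,100), yellow (221,299) and red (403,289), all to be left alone. I choose the three pale ones.

```bash
cat > h.py <<'E'
from workcell import bot
import cv2,numpy as np
def world(cam,d):
    c=bot.camera_params(cam); v,u=np.mgrid[0:400,0:640]
    P=np.stack([(u-c["cx"])/c["fx"]*d,-(v-c["cy"])/c["fy"]*d,-d],-1)
    return P@c["pose"][:3,:3].T+c["pose"][:3,3]
def rect(xy):
    (cx,cy),(w,h),a=cv2.minAreaRect(xy.astype(np.float32)*1000)
    if w<h: w,h,a=h,w,a+90
    a=(a+90)%180-90
    return np.round([cx,cy,w,h,a],1)   # mm, deg of long axis
def find(name,cam="top",zlo=.008,zhi=.2,snap=None):
    p,d=snap or bot.camera(cam); W=world(cam,d); out=[]
    for t in bot.trace(name,cam):
        m=t["pixels"]&(d>0)&(W[...,2]>zlo)&(W[...,2]<zhi)
        if m.sum()<20: continue
        out.append((round(t["score"],2),[int(x) for x in t["uv"]],rect(W[m][:,:2]),np.round(np.median(W[m][:,2])*1000,1),p[m].mean(0).astype(int),W[m]))
    return out
E
python3 - <<'E'
from h import *
snap=bot.camera("top")
for n in ("slat_1","bar","jig","jaw_grip","jaw"):
    for r in find(n,snap=snap): print(n,*r[:5])
snap=bot.camera("scene")
for n in ("slat_1","bar","jig"):
    for r in find(n,"scene",snap=snap): print(n,*r[:5])
p=cv2.imread("pics/top0.png"); cv2.imwrite("pics/crop.png",np.hstack([cv2.resize(p[115:275,160:290],None,fx=3,fy=3,interpolation=2),cv2.resize(p[130:237,330:490],None,fx=2.5,fy=4.4863,interpolation=2)[:480]]))
E
```

```text
slat_1 0.97 [407, 289] [ 293.7 -193.4  140.    32.8    1.9] 21.0 [118  23  21]
slat_1 0.96 [264, 224] [451.1 158.9 139.1  32.5  -7.4] 21.1 [215 171 104]
slat_1 0.84 [202, 100] [778.4 344.3 139.   33.   13.8] 20.3 [206 112  49]
slat_1 0.73 [217, 301] [255.6 266.6 139.4  33.7  40.2] 21.0 [217 198  54]
slat_1 0.64 [267, 170] [601.1 159.1 139.   32.6  -9.6] 20.9 [207 164 100]
slat_1 0.62 [236, 152] [632.  253.6 138.9  33.3  -2.8] 20.5 [198 159  97]
bar 0.48 [263, 220] [451.3 158.9 139.5  32.6  -7.3] 21.1 [213 169 103]
jaw_grip 0.76 [374, 177] [ 572.3 -118.8  142.2   26.    -8.3] 34.5 [132  85  51]
jaw_grip 0.36 [261, 96] [768.  161.5 107.6 107.2  25.2] 42.6 [142 107  69]
jaw 0.89 [376, 179] [ 571.9 -120.9  142.7   32.8   -7.5] 34.3 [131  88  56]
slat_1 0.88 [443, 289] [781.8 342.8 143.1  33.8  14.7] 20.5 [222 105   2]
slat_1 0.87 [404, 236] [636.  252.5 142.3  32.5  -3.3] 20.5 [214 166  94]
slat_1 0.78 [366, 193] [461.4 156.8 154.5  31.7  -7.5] 20.5 [216 168  95]
slat_1 0.75 [399, 154] [261.3 265.8 140.4  37.5  39.7] 19.3 [210 176   5]
slat_1 0.68 [261, 159] [ 299.  -194.8  143.7   32.9    1. ] 20.1 [129  23  18]
slat_1 0.55 [366, 232] [606.5 158.1 141.1  31.8  -9.9] 20.9 [218 169  95]
slat_1 0.28 [444, 205] [479.  389.2 312.1  41.8   3.3] 14.3 [107  61  32]
bar 0.79 [446, 209] [479.  389.2 312.1  41.8   3.3] 14.3 [107  62  32]
jig 0.55 [234, 212] [ 607.4 -217.2  343.3  300.8   82. ] 16.3 [147 123  97]
```

View pics/crop.png

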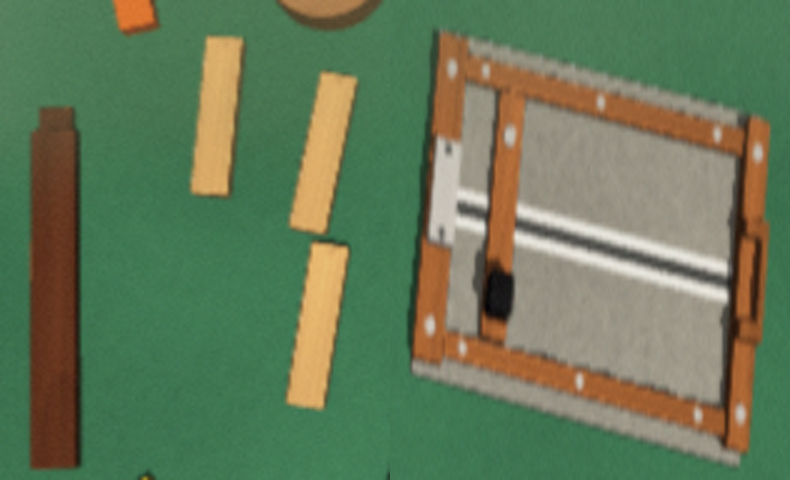

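The crop confirms three pale slats with no fourth, and the bar's tongue is at its upper end (+x world). The fence, with its steel keeper, is on the jig's +y world side.

```bash
cat >> h.py <<'E'
def jigpose(W,d):
    box=(d>0)&(W[...,0]>.36)&(W[...,0]<.74)&(W[...,1]>-.45)&(W[...,1]<.0)
    # largest blob only
    r=[]
    for lo,hi in ((.009,.09),(.022,.05)):
        m=(box&(W[...,2]>lo)&(W[...,2]<hi)).astype(np.uint8)
        n,l,s,_=cv2.connectedComponentsWithStats(m); k=1+np.argmax(s[1:,4])
        r.append(rect(W[l==k][:,:2]))
    return r
E
python3 - <<'E'
from h import *
p,d=bot.camera("top"); W=world("top",d)
print(jigpose(W,d))
dark=(W[...,1]>.34)&(W[...,1]<.45)&(W[...,0]>.25)&(W[...,0]<.7)&(W[...,2]>.007)&(d>0)
print("bar",rect(W[dark][:,:2]),np.median(W[dark][:,2]))
b=W[dark]; hi=b[b[:,2]>.012]; print(rect(hi[:,:2]))
m=(W[...,2]<.004)&(W[...,0]>.3)&(W[...,0]<.7)&(W[...,1]>0)&(W[...,1]<.35)&(d>0); print("bench",np.median(W[m][:,2]))
g=(W[...,2]>.06)&(W[...,0]>.45)&(W[...,0]<.65)&(W[...,1]>-.3)&(W[...,1]<-.05); print("grip",g.sum(),rect(W[g][:,:2]),W[g][:,2].max(), W[g][:,:2].mean(0))
k=(W[...,2]>.046)&(W[...,0]>.53)&(W[...,0]<.7)&(W[...,1]>-.1)&(W[...,1]<0)&(d>0); print("keeper",k.sum(),rect(W[k][:,:2]),np.median(W[k][:,2]))
k=(W[...,2]>.042)&(W[...,0]>.4)&(W[...,0]<.7)&(W[...,1]>-.42)&(W[...,1]<-.3)&(d>0); print("notch",k.sum(),rect(W[k][:,:2]),np.median(W[k][:,2]))
for n in("glue_bottle","tin","tape_roll"):
    for r in find(n,zlo=.02,zhi=.25)[:1]: print(n,*r[:4])
E
```

```text
[array([ 560.5, -209.2,  340.7,  205.4,   82.1]), array([ 560.3, -209.2,  340.6,  189.8,   82. ])]
bar [481.9 390.4 315.8  42.5   3.7] 0.014680255724223046
[470.6 389.6 293.1  41.3   3.5]
bench -0.00042413075875669115
grip 104 [548.  -99.2  84.1  28.7  25.4] 0.07859843026344626 [ 0.52355013 -0.11070594]
keeper 236 [581.5 -58.   57.9  25.1  -8.1] 0.05503114163129241
notch 151 [ 538.8 -366.4   68.5   23.2   -8.3] 0.04872665119532993
glue_bottle 0.39 [236, 152] [632.4 252.8 138.4  31.8  -3.1] 21.7
tin 0.55 [326, 96] [ 7.679e+02  6.000e-01  7.880e+01  7.850e+01 -5.710e+01] 109.5
tape_roll 0.59 [266, 96] [768.8 161.2 108.4 107.9  46.2] 42.9
```

```bash
cat >> h.py <<'E'
JC=np.array([560.4,-209.2]); JA=-8.0
def jig(x,y,z=0):
    c,s=np.cos(np.radians(JA)),np.sin(np.radians(JA))
    return np.array([JC[0]+c*x-s*y,JC[1]+s*x+c*y,z])
def pose():
    from scipy.spatial.transform import Rotation as R
    o=bot.get_obs(); M=R.from_quat(o["tool_rot"]).as_matrix()
    return o,M,np.degrees(np.arctan2(M[1,0],M[0,0]))
def plan(targets,snapdown=True):
    "targets: list of (x,y,z mm world TCP, a deg) -> rows shift mm, turn deg"
    o,M,a=pose()
    for x,y,z,b in targets:
        s=M.T@(np.array([x,y,z])-np.array(o["eef_pos"])*1000)
        t=(a-b+180)%360-180
        print(np.round(s,1).tolist(),round(t,1))
def st():
    o,M,a=pose(); print("t",round(o["clock"],2),"tcp",np.round(np.array(o["eef_pos"])*1000,1),"a",round(a,1),"j",np.round(np.degrees(o["joint_pos"])),"w",round(o["grip_width"]*1000,1),"gf",np.round(o["grasp_force"],1),"F",np.round(o["ft_force"],1))
E
python3 - <<'E'
from h import *
st(); g=jig(-50,91.7)
plan([(*g[:2],250,-8),(*g[:2],114,-8)])
E
```

```text
t 0.95 tcp [ 130.4 -482.7  303.9] a 15.1 j [-75.  14.   0.  77.   0.  90.] w 85.5 gf 0.0 F [-0.3 -0.4 -0.6]
[476.5, -255.8, 53.9] 23.1
[476.5, -255.8, 189.9] 23.1
```

Request:
step_arm --rows '[[[120,-64,0],6],[[240,-128,20],12],[[300,-160,40],18],[[360,-192,54],23.1],[[420,-224,54],23.1],[[476.5,-255.8,54],23.1],[[476.5,-255.8,54],23.1],[[476.5,-255.8,54],23.1],[[476.5,-255.8,54],23.1],[[476.5,-255.8,54],23.1]]' --claw -1

```text
clock: 2.2
eef_pos: [0.5255, -0.1091, 0.2492]
tool_rot: [0.998, -0.067, -0.0, -0.0]
ft_force: [-0.8, -0.5, 0.4]
grip_width: 0.0856
grasp_force: 0.0
```

Run:
```python
from h import *
st(); g=jig(-50,91.7); e=jig(-50,-131)
plan([(*g[:2],114,-8),(*e[:2],114,-8)])
```

```text
t 2.2 tcp [ 525.5 -109.1  249.2] a -7.7 j [-12.  20.  -0.  70.   0. 176.] w 85.6 gf 0.0 F [-0.8 -0.5  0.4]
[-1.5, 2.6, 135.2] 0.3
[-2.6, 225.3, 135.1] 0.3
```

Request:
step_arm --rows '[[[0,0,60],0],[[0,0,115],0],[[0,0,135],0],[[0,0,135],0],[[0,0,135],0]]'

```text
clock: 2.82
eef_pos: [0.5243, -0.1123, 0.1162]
tool_rot: [0.998, -0.07, 0.001, 0.0]
ft_force: [-0.3, -0.2, 0.3]
grip_width: 0.0852
grasp_force: 0.0
```

Run:
```python
from h import *
st(); g=jig(-50,91.7); e=jig(-50,-131)
plan([(*g[:2],114,-8),(*e[:2],114,-8)])
p,d=bot.camera("top"); cv2.imwrite("pics/a.png",cv2.resize(p[110:250,310:510,::-1],None,fx=4,fy=4))
```

```text
t 2.83 tcp [ 524.3 -112.3  116.2] a -8.0 j [-12.  27. -11.  52.  -0. 176.] w 85.2 gf 0.0 F [-0.3 -0.2  0.3]
[-0.7, -0.7, 2.2] -0.0
[-0.6, 222.0, 2.3] -0.0
```

Request:
step_arm --rows '[[[0,0,0],0],[[0,0,0],0],[[0,0,0],0],[[0,0,0],0],[[0,35,0],0],[[0,80,0],0],[[0,125,0],0],[[0,170,0],0],[[0,205,0],0],[[0,221,0],0],[[0,221,0],0],[[0,221,0],0]]' --claw 1

```text
clock: 4.38
eef_pos: [0.4932, -0.3304, 0.1154]
tool_rot: [0.998, -0.07, 0.0, 0.001]
ft_force: [-1.6, -2.7, 4.0]
grip_width: 0.0229
grasp_force: 59.9
```

Run:
```python
from h import *
st(); 
snap=bot.camera("scene")
for r in find("slat_1",snap=bot.camera("top"))[:7]: print(*r[:5])
```

```text
t 4.38 tcp [ 493.2 -330.4  115.4] a -8.0 j [-34.  32.  -1.  56.  -0. 154.] w 22.9 gf 59.9 F [-1.6 -2.7  4. ]
0.94 [218, 303] [255.5 266.8 139.6  33.7  40.3] 20.9 [225 210  58]
0.86 [404, 291] [ 293.9 -193.6  139.7   32.8    1.8] 21.2 [218  45  40]
0.7 [235, 153] [632.7 253.5 139.8  33.6  -3.6] 20.6 [208 169 104]
0.67 [266, 165] [601.1 159.4 138.7  32.7 -10.2] 20.6 [216 175 107]
0.63 [264, 223] [451.4 158.6 139.7  32.8  -7. ] 20.9 [220 179 110]
0.58 [201, 101] [778.9 344.1 141.4  32.3  14.2] 20.4 [217 121  53]
```

Request:
step_arm --rows '[[[0,0,0],0],[[0,0,0],0],[[0,0,0],0],[[0,0,-50],0],[[0,0,-110],-10],[[0,-50,-130],-20],[[0,-110,-130],-30],[[0,-170,-130],-40],[[0,-230,-130],-50],[[0,-280,-130],-60],[[0,-320,-130],-70],[[0,-340,-130],-80]]' --claw -1

```text
clock: 6.02
eef_pos: [0.5401, 0.0088, 0.2447]
tool_rot: [0.806, 0.591, -0.0, -0.0]
ft_force: [-0.3, 0.4, -0.5]
grip_width: 0.0853
grasp_force: 0.0
```

Run:
```python
from h import *
st(); plan([(451.4,158.7,200,173),(451.4,158.7,75,173)])
```

```text
t 6.03 tcp [540.1   8.8 244.7] a 72.5 j [  1.  20.   0.  70.   0. 108.] w 85.3 gf 0.0 F [-0.3  0.4 -0.5]
[116.3, -129.6, 44.8] -100.5
[116.2, -129.5, 169.8] -100.5
```

Request:
step_arm --rows '[[[30,-35,10],-10],[[60,-70,20],-20],[[90,-100,30],-30],[[116,-129,45],-40],[[116,-129,45],-50],[[116,-129,45],-60],[[116,-129,45],-70],[[116,-129,45],-80],[[116,-129,45],-90],[[116,-129,45],-100.5],[[116,-129,45],-100.5],[[116,-129,45],-100.5]]'

```text
clock: 7.52
eef_pos: [0.4532, 0.1565, 0.1998]
tool_rot: [0.067, 0.998, 0.0, -0.0]
ft_force: [0.0, 0.1, -0.2]
grip_width: 0.0853
grasp_force: 0.0
```

Run:
```python
from h import *
st(); plan([(451.4,158.7,200,173),(451.4,158.7,75,173)])
```

```text
t 7.53 tcp [453.2 156.5 199.8] a 172.4 j [ 19.  16. -13.  61.   0.  27.] w 85.3 gf 0.0 F [ 0.   0.1 -0.2]
[2.1, 1.9, -0.2] -0.6
[2.1, 1.9, 124.8] -0.6
```

Request:
step_arm --rows '[[[2,2,60],-0.6],[[2,2,110],-0.6],[[2,2,124],-0.6],[[2,2,124],-0.6],[[2,2,124],-0.6]]'

```text
clock: 8.15
eef_pos: [0.4532, 0.1593, 0.0778]
tool_rot: [0.06, 0.998, 0.001, 0.002]
ft_force: [-0.4, 0.2, -0.2]
grip_width: 0.0854
grasp_force: 0.0
```

Request:
step_arm --rows '[[[0,0,0],0],[[0,0,0],0],[[0,0,0],0],[[0,0,0],0],[[0,0,-50],0],[[0,0,-60],0],[[0,0,-60],0]]' --claw 1

```text
clock: 9.02
eef_pos: [0.4519, 0.1588, 0.1363]
tool_rot: [0.06, 0.998, 0.0, 0.001]
ft_force: [0.0, -0.1, -1.1]
grip_width: 0.0306
grasp_force: 60.7
```

Run:
```python
from h import *
st(); g=jig(0,85); plan([(*g[:2],140,172),(*g[:2],91,172)])
for r in find("slat_1",snap=bot.camera("top"))[:7]: print(*r[:5])
```

```text
t 9.03 tcp [451.9 158.8 136.3] a 173.1 j [ 19.  20. -19.  52.   0.  26.] w 30.6 gf 60.7 F [ 0.  -0.1 -1.1]
[-153.5, -267.4, -3.7] 1.1
[-153.4, -267.4, 45.3] 1.1
0.89 [202, 98] [778.1 344.3 141.1  33.   14. ] 20.4 [196 105  46]
0.87 [232, 151] [633.  253.2 139.4  32.9  -3.4] 20.6 [149 118  72]
0.75 [263, 199] [502.  150.7  37.6  29.8  -6.9] 80.0 [132 101  60]
0.74 [404, 290] [ 293.7 -193.8  140.1   33.1    1.4] 21.1 [199  40  36]
0.62 [264, 170] [601.3 158.7 139.2  32.4 -10.5] 20.8 [179 140  85]
```

Request:
step_arm --rows '[[[-20,-35,-30],0],[[-50,-87,-30],0.5],[[-80,-139,-30],1.1],[[-110,-192,-30],1.1],[[-140,-244,-30],1.1],[[-153.5,-267.4,-20],1.1],[[-153.5,-267.4,0],1.1],[[-153.5,-267.4,20],1.1],[[-153.5,-267.4,20],1.1],[[-153.5,-267.4,20],1.1]]'

```text
clock: 10.38
eef_pos: [0.5718, -0.125, 0.1155]
tool_rot: [0.07, 0.998, 0.0, -0.001]
ft_force: [0.4, 0.0, -0.6]
grip_width: 0.0309
grasp_force: 60.6
```

Run:
```python
from h import *
st(); g=jig(0,85); plan([(*g[:2],92,172)])
p,d=bot.camera("scene"); cv2.imwrite("pics/b.png",cv2.resize(p[120:270,140:340,::-1],None,fx=4,fy=4))
```

```text
t 10.38 tcp [ 571.8 -125.   115.5] a 172.0 j [-12.  31.  -3.  56.  -0.  -4.] w 30.9 gf 60.6 F [ 0.4  0.  -0.6]
[-0.5, -0.0, 23.5] 0.0
```

View pics/b.png

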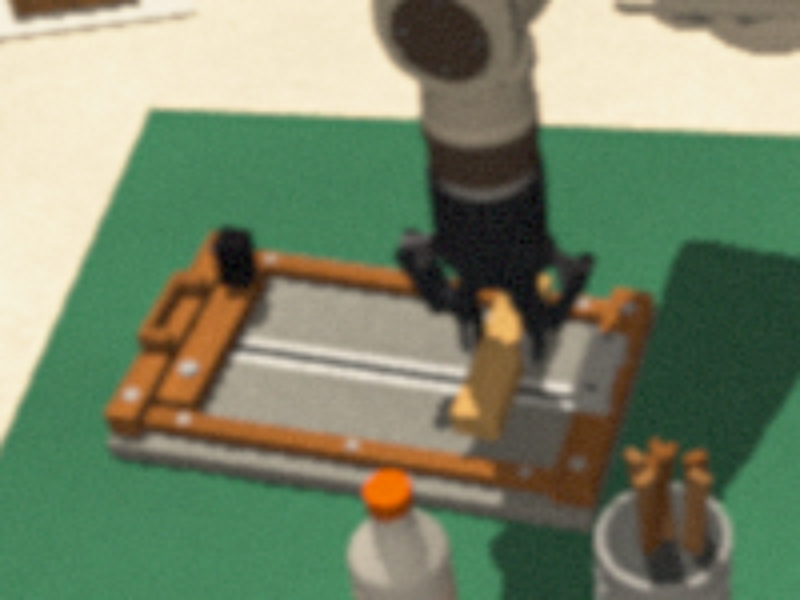

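The slat is held level over the bed between the rails (crop about (490,390)), and the jaw is back against the end block. I'm lowering it now.

Request:
step_arm --rows '[[[-0.5,0,15],0],[[-0.5,0,23],0],[[-0.5,0,23],0],[[-0.5,0,23],0]]'

```text
clock: 10.92
eef_pos: [0.5722, -0.1251, 0.0926]
tool_rot: [0.07, 0.998, 0.0, -0.0]
ft_force: [0.3, 0.3, -0.7]
grip_width: 0.0306
grasp_force: 60.7
```

Request:
step_arm --rows '[[[0,0,0],0],[[0,0,0],0],[[0,0,0],0],[[0,0,-40],0],[[0,0,-90],0],[[0,0,-100],0],[[10,60,-100],0],[[20,120,-100],0],[[20,160,-100],0]]' --claw -0.3

```text
clock: 12.05
eef_pos: [0.5739, 0.0382, 0.1923]
tool_rot: [0.069, 0.998, 0.0, -0.001]
ft_force: [1.0, -0.4, -0.5]
grip_width: 0.0559
grasp_force: 0.0
```

Run:
```python
from h import *
st(); R=[r for r in find("slat_1",snap=bot.camera("top"))]
for r in R: print(*r[:5], (r[2][:2]-JC)@np.array([[.9903,.1392],[-.1392,.9903]]))
plan([(601.2,159,200,169.8),(601.2,159,76,169.8)])
```

```text
t 12.05 tcp [573.9  38.2 192.3] a 172.1 j [ 4. 26.  1. 65.  0. 12.] w 55.9 gf 0.0 F [ 1.  -0.4 -0.5]
0.97 [233, 151] [632.6 253.6 139.7  33.3  -3.1] 20.5 [179 141  85] [  7.0779  468.36108]
0.86 [265, 170] [601.1 159.4 138.9  32.1  -9.6] 20.8 [113  88  55] [-11.00391 370.69002]
0.79 [373, 178] [ 570.7 -124.9  138.2   31.9   -7.6] 35.8 [194 150  91] [-1.53447 84.91605]
0.78 [218, 301] [255.4 266.8 139.7  33.5  40.2] 20.9 [199 178  46] [-368.3007  428.9268]
0.64 [406, 289] [ 294.  -193.6  139.5   32.9    2.1] 21.2 [192  36  33] [-265.98744  -21.6342 ]
0.63 [202, 103] [778.2 344.1 141.6  32.9  14.3] 20.3 [186  98  43] [138.66798 578.25075]
0.57 [462, 192] [ 542.3 -336.8  143.    27.    -8.3] 34.6 [102  62  35] [  -0.16251 -128.8818 ]
[-10.4, 121.5, -7.7] 2.5
[-10.5, 121.3, 116.3] 2.5
```

Request:
step_arm --rows '[[[-5,60,0],1],[[-10,115,0],2],[[-10,123,20],2.2],[[-10,123,50],2.2],[[-10,123,50],2.2],[[-10,123,50],2.2]]'

```text
clock: 12.9
eef_pos: [0.6022, 0.1558, 0.1433]
tool_rot: [0.089, 0.996, -0.0, 0.0]
ft_force: [0.8, -0.1, -0.1]
grip_width: 0.0553
grasp_force: 0.0
```

Run:
```python
from h import *
st(); plan([(601.2,159.2,76,170)])
```

```text
t 12.9 tcp [602.2 155.8 143.3] a 169.8 j [15. 34.  6. 62. -0. 25.] w 55.3 gf 0.0 F [ 0.8 -0.1 -0.1]
[1.6, 3.2, 67.3] -0.2
```

Request:
step_arm --rows '[[[1.5,3,40],0],[[1.5,3,66],0],[[1.5,3,67],0],[[1.5,3,67],0]]'

```text
clock: 13.4
eef_pos: [0.6022, 0.1596, 0.0778]
tool_rot: [0.089, 0.996, 0.001, 0.001]
ft_force: [0.2, -0.5, 0.1]
grip_width: 0.0551
grasp_force: 0.0
```

Request:
step_arm --rows '[[[0,0,0],0],[[0,0,0],0],[[0,0,0],0],[[0,0,0],0],[[0,0,-50],0],[[0,0,-90],0],[[0,0,-90],0]]' --claw 1

```text
clock: 14.28
eef_pos: [0.6034, 0.1603, 0.1706]
tool_rot: [0.089, 0.996, 0.002, 0.004]
ft_force: [0.7, 0.6, -0.2]
grip_width: 0.0307
grasp_force: 60.5
```

Run:
```python
from h import *
st(); g=jig(0,12); plan([(*g[:2],165,172),(*g[:2],92,172)])
```

```text
t 14.28 tcp [603.4 160.3 170.6] a 169.8 j [15. 32.  7. 65. -0. 25.] w 30.7 gf 60.5 F [ 0.7  0.6 -0.2]
[-22.6, -359.4, 4.4] -2.2
[-22.0, -359.6, 77.4] -2.2
```

Request:
step_arm --rows '[[[-4,-60,0],0],[[-8,-120,0],-1],[[-12,-180,0],-2],[[-16,-240,0],-2.2],[[-20,-300,0],-2.2],[[-22,-345,0],-2.2],[[-22,-359.5,20],-2.2],[[-22,-359.5,50],-2.2],[[-22,-359.5,50],-2.2],[[-22,-359.5,50],-2.2]]'

```text
clock: 15.52
eef_pos: [0.559, -0.1978, 0.116]
tool_rot: [0.069, 0.998, 0.0, -0.0]
ft_force: [0.4, -0.6, -1.1]
grip_width: 0.0303
grasp_force: 60.5
```

Run:
```python
from h import *
st(); g=jig(0,12); plan([(*g[:2],92,172)])
```

```text
t 15.53 tcp [ 559.  -197.8  116. ] a 172.0 j [-19.  32.  -1.  56.   0. -12.] w 30.3 gf 60.5 F [ 0.4 -0.6 -1.1]
[-3.0, 0.9, 24.0] 0.0
```

Request:
step_arm --rows '[[[-3,1,15],0],[[-3,1,23.5],0],[[-3,1,23.5],0],[[-3,1,23.5],0]]'

```text
clock: 16.02
eef_pos: [0.5626, -0.1973, 0.093]
tool_rot: [0.069, 0.998, -0.0, 0.001]
ft_force: [-0.2, 1.4, 3.8]
grip_width: 0.0306
grasp_force: 61.6
```

Request:
step_arm --rows '[[[0,0,0],0],[[0,0,0],0],[[0,0,0],0],[[0,0,-40],0],[[0,0,-90],0],[[0,0,-100],0],[[0,60,-100],0],[[0,120,-100],0],[[0,180,-100],0],[[0,240,-100],0],[[0,300,-100],0]]' --claw -0.3

```text
clock: 17.4
eef_pos: [0.6034, 0.1013, 0.1914]
tool_rot: [0.07, 0.998, -0.0, -0.001]
ft_force: [0.7, -0.2, 0.4]
grip_width: 0.0556
grasp_force: 0.0
```

Run:
```python
from h import *
st(); R=[r for r in find("slat_1",snap=bot.camera("top"))]
for r in R: print(*r[:5], (r[2][:2]-JC)@np.array([[.9903,.1392],[-.1392,.9903]]))
plan([(632.4,253.5,150,176.7)])
```

```text
t 17.4 tcp [603.4 101.3 191.4] a 172.0 j [10. 30.  8. 67. -0. 18.] w 55.6 gf 0.0 F [ 0.7 -0.2  0.4]
0.97 [403, 184] [ 561.6 -201.   140.3   39.5   -8. ] 35.7 [182 141  86] [0.04692 8.2875 ]
0.94 [374, 179] [ 570.5 -125.4  138.7   35.4  -10. ] 35.9 [186 143  87] [-1.66293 84.39306]
0.87 [405, 288] [ 293.6 -193.9  140.2   32.9    1.5] 21.1 [184  36  32] [-266.3418   -21.98697]
0.86 [213, 294] [267.4 276.8 108.2  33.1  40.3] 20.9 [198 176  44] [-357.8091  440.5002]
0.57 [202, 99] [778.5 344.1 141.   33.3  14.2] 20.5 [182  97  44] [138.96507 578.29251]
[-9.2, 150.2, 41.5] -4.2
```

Request:
step_arm --rows '[[[-3,60,0],-2],[[-6,120,0],-4.2],[[-9,150,20],-4.5],[[-9,150,45],-4.5],[[-9,150,45],-4.5],[[-9,150,45],-4.5]]'

```text
clock: 18.25
eef_pos: [0.6337, 0.2461, 0.1476]
tool_rot: [0.031, 1.0, -0.0, -0.0]
ft_force: [-0.3, -0.4, 1.0]
grip_width: 0.0555
grasp_force: 0.0
```

Run:
```python
from h import *
st(); p,d=bot.camera("top"); W=world("top",d)
print(W[153,235],W[140,235],W[170,233])
for r in find("slat_1","scene",snap=bot.camera("scene")): print(*r[:5])
plan([(632.4,253.5,76,176.7)])
```

```text
t 18.25 tcp [633.7 246.1 147.6] a 176.5 j [21. 40. 17. 68. -0. 25.] w 55.5 gf 0.0 F [-0.3 -0.4  1. ]
[0.63358621 0.24524347 0.02109117] [0.62412365 0.2081315  0.19849401] [0.5007811  0.13712809 0.52865174]
0.93 [402, 242] [637.6 252.2 140.5  32.   -3. ] 20.5 [119  91  52]
0.74 [265, 214] [ 573.5 -131.   154.2   41.7   -8.7] 35.2 [208 162  94]
0.74 [260, 155] [ 297.4 -194.7  146.    33.5    1.9] 20.1 [208  30  20]
0.73 [242, 211] [ 565.1 -198.6  145.1   33.2   -7.6] 35.3 [205 160  92]
0.7 [392, 151] [242.9 250.4  99.   33.8  38.9] 19.0 [163 131  11]
0.69 [447, 287] [782.7 343.3 140.2  33.7  14.3] 20.4 [165  75   2]
[2.6, 7.0, 73.0] -0.2
```

Request:
step_arm --rows '[[[2.5,7,40],0],[[2.5,7,70],0],[[2.5,7,72],0],[[2.5,7,72],0]]'

```text
clock: 18.9
eef_pos: [0.6324, 0.254, 0.0769]
tool_rot: [0.031, 1.0, 0.0, 0.001]
ft_force: [0.6, -0.5, 0.8]
grip_width: 0.0556
grasp_force: 0.0
```

Request:
step_arm --rows '[[[0,0,0],0],[[0,0,0],0],[[0,0,0],0],[[0,0,0],0],[[0,0,-50],0],[[0,0,-90],0],[[0,0,-90],0]]' --claw 1

```text
clock: 19.77
eef_pos: [0.6338, 0.255, 0.1707]
tool_rot: [0.03, 1.0, 0.002, 0.004]
ft_force: [1.0, 0.0, -0.9]
grip_width: 0.0305
grasp_force: 60.8
```

Run:
```python
from h import *
st(); g=jig(0,-61); plan([(*g[:2],165,172),(*g[:2],92,172)])
```

```text
t 19.77 tcp [633.8 255.  170.7] a 176.5 j [22. 39. 19. 70.  0. 25.] w 30.5 gf 60.8 F [ 1.   0.  -0.9]
[49.9, -528.6, 3.1] 4.5
[50.5, -528.9, 76.1] 4.5
```

Request:
step_arm --rows '[[[5,-60,0],1],[[11,-120,0],2],[[17,-180,0],3],[[23,-240,0],4],[[28,-300,0],4.5],[[34,-360,0],4.5],[[40,-420,0],4.5],[[46,-480,0],4.5],[[50,-528,20],4.5],[[50,-528,50],4.5],[[50,-528,50],4.5],[[50,-528,50],4.5]]'

```text
clock: 21.28
eef_pos: [0.5496, -0.2694, 0.1155]
tool_rot: [0.069, 0.998, 0.0, -0.0]
ft_force: [0.4, -0.8, -1.2]
grip_width: 0.031
grasp_force: 60.7
```

Run:
```python
from h import *
st(); g=jig(0,-61); plan([(*g[:2],92,172)])
```

```text
t 21.27 tcp [ 549.6 -269.4  115.5] a 172.1 j [-26.  34.   2.  58.   0. -18.] w 31.0 gf 60.7 F [ 0.4 -0.8 -1.2]
[-2.4, 0.1, 23.5] 0.1
```

Request:
step_arm --rows '[[[-2.5,0,15],0],[[-2.5,0,23],0],[[-2.5,0,23],0],[[-2.5,0,23],0]]'

```text
clock: 21.78
eef_pos: [0.5525, -0.2698, 0.0929]
tool_rot: [0.069, 0.998, 0.0, 0.001]
ft_force: [0.5, 1.2, 2.8]
grip_width: 0.0307
grasp_force: 61.2
```

Request:
step_arm --rows '[[[0,0,0],0],[[0,0,0],0],[[0,0,0],0],[[0,0,-40],0],[[0,0,-90],0],[[0,0,-100],0],[[30,-35,-100],0],[[49,-68,-100],0],[[49,-68,-100],0],[[49,-68,-100],0]]' --claw -0.3

```text
clock: 23.02
eef_pos: [0.4938, -0.3306, 0.1917]
tool_rot: [0.07, 0.998, 0.0, -0.0]
ft_force: [-0.5, 0.7, -0.4]
grip_width: 0.0556
grasp_force: 0.0
```

Run:
```python
from h import *
st(); s=bot.camera("scene"); cv2.imwrite("pics/c.png",cv2.resize(s[0][120:270,140:340,::-1],None,fx=4,fy=4))
for r in find("slat_1","scene",zlo=.025,snap=s): print(*r[:5], (r[2][:2]-JC)@np.array([[.9903,.1392],[-.1392,.9903]]))
W=world("top",bot.camera("top")[1]); 
for r in find("jaw_grip","scene",zlo=.045,snap=s): print(*r[:5],(r[2][:2]-JC)@np.array([[.9903,.1392],[-.1392,.9903]]))
g=jig(-50,-129.3); plan([(*g[:2],114,172)])
```

```text
t 23.02 tcp [ 493.8 -330.6  191.7] a 172.0 j [-34.  28.   4.  66.   0. -26.] w 55.6 gf 0.0 F [-0.5  0.7 -0.4]
0.77 [241, 211] [ 564.8 -198.5  142.3   34.1   -8. ] 35.5 [120  91  53] [ 2.86788 11.20869]
0.7 [272, 215] [ 576.1 -107.6  143.8   32.6    0.9] 35.7 [178 138  80] [  1.40499 102.79992]
0.65 [215, 205] [ 554.9 -270.6  144.2   33.4   -7.1] 35.7 [144 110  64] [  3.10023 -61.57002]
0.59 [194, 202] [ 496.4 -331.7   26.5   25.    -7.2] 65.5 [33 27 22] [ -46.3272  -130.22055]
[1.6, -0.5, 78.1] 0.1
```

View pics/c.png

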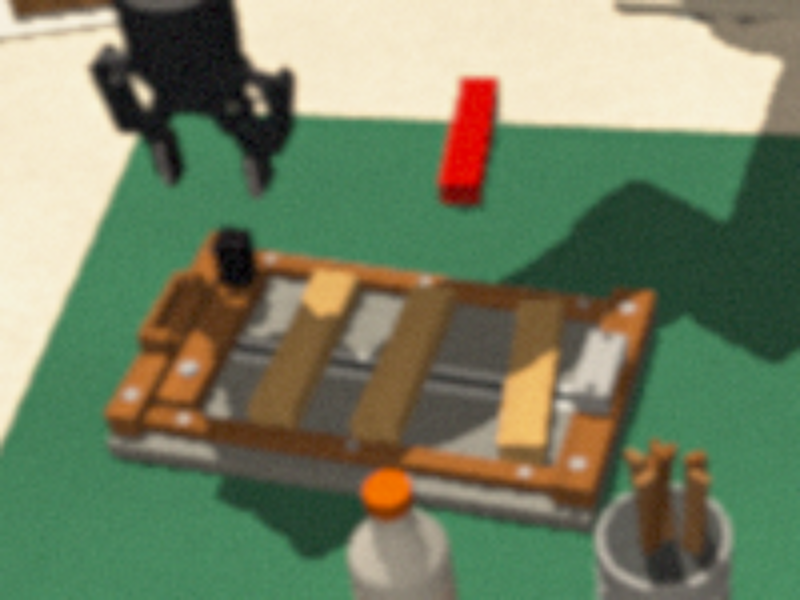

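The three slats lie in the bed. The one nearest the fence (crop (530,380)) was knocked and is skewed about 9°, but it is still flat between the rails, so the jaw will square it. Next I grip the jaw.

Request:
step_arm --rows '[[[1,0,50],0],[[1,0,78],0],[[1,0,78],0],[[1,0,78],0]]'

```text
clock: 23.72
eef_pos: [0.494, -0.3308, 0.1155]
tool_rot: [0.069, 0.998, -0.0, 0.001]
ft_force: [0.4, -0.2, 0.4]
grip_width: 0.0554
grasp_force: 0.0
```

Request:
step_arm --rows '[[[0,0,0],0],[[0,0,0],0],[[0,0,0],0],[[0,15,0],0],[[0,35,0],0],[[0,55,0],0],[[0,75,0],0],[[0,95,0],0],[[0,115,0],0],[[0,135,0],0],[[0,145,0],0],[[0,145,0],0]]' --claw 1

```text
clock: 25.22
eef_pos: [0.514, -0.1865, 0.1161]
tool_rot: [0.069, 0.998, -0.0, 0.001]
ft_force: [-1.2, 2.0, 7.5]
grip_width: 0.023
grasp_force: 60.1
```

Run:
```python
from h import *
st(); g=jig(-50,31); plan([(*g[:2],114,172)])
```

```text
t 25.23 tcp [ 514.  -186.5  116.1] a 172.1 j [-20.  28.  -9.  53.   0. -12.] w 23.0 gf 60.1 F [-1.2  2.   7.5]
[0.9, 15.0, 2.1] 0.1
```

Request:
step_arm --rows '[[[0,4,0],0],[[0,8,0],0],[[0,12,0],0],[[0,15,0],0],[[0,17,0],0],[[0,18,0],0],[[0,18,0],0]]'

```text
clock: 26.1
eef_pos: [0.5162, -0.1706, 0.1161]
tool_rot: [0.07, 0.998, -0.002, 0.001]
ft_force: [-1.7, -4.2, 7.6]
grip_width: 0.023
grasp_force: 60.0
```

Run:
```python
from h import *
st(); g=jig(-50,31); plan([(*g[:2],114,172)])
s=bot.camera("scene"); 
for r in find("slat_1","scene",zlo=.025,snap=s): print(*r[:5], (r[2][:2]-JC)@np.array([[.9903,.1392],[-.1392,.9903]]))
```

```text
t 26.1 tcp [ 516.2 -170.6  116.1] a 172.0 j [-18.  27. -10.  53.  -0. -10.] w 23.0 gf 60.0 F [-1.7 -4.2  7.6]
[0.9, -1.1, 2.1] -0.0
0.9 [275, 219] [580.5 -87.2 143.   32.2  -8. ] 35.7 [122  92  53] [  2.92263 123.61452]
0.85 [257, 209] [ 573.2 -150.9  141.    30.6   -7.5] 35.8 [134 101  57] [ 4.56048 59.51625]
0.81 [270, 215] [ 573.3 -118.2  149.1   33.7   -6.9] 35.9 [135 102  58] [ 0.10767 91.91298]
```

Request:
step_arm --rows '[[[0,1.5,0],0],[[0,3,0],0],[[0,3,0],0]]'

```text
clock: 26.58
eef_pos: [0.5163, -0.1702, 0.1161]
tool_rot: [0.071, 0.997, -0.004, 0.001]
ft_force: [-4.4, -13.7, 6.4]
grip_width: 0.0232
grasp_force: 59.8
```

Request:
step_arm --rows '[[[0,0,0],0],[[0,0,0],0],[[0,0,0],0],[[0,0,-60],0],[[0,0,-120],0],[[0,60,-120],10],[[0,120,-120],10],[[0,180,-120],10],[[0,240,-120],10],[[0,300,-120],10],[[0,300,-120],10],[[0,300,-120],10]]' --claw -0.6

```text
clock: 28.08
eef_pos: [0.5573, 0.1312, 0.2339]
tool_rot: [0.156, 0.988, -0.0, -0.0]
ft_force: [-0.5, -1.0, 0.4]
grip_width: 0.0685
grasp_force: 0.0
```

```bash
cat >> h.py <<'E'
Q=np.array([[.9903,.1392],[-.1392,.9903]])
def bar(W,d,ok):
    m=ok&(d>0); b=W[m]; r=rect(b[:,:2]); hi=b[b[:,2]>.012]
    return r,rect(hi[:,:2])
E
python3 - <<'E'
from h import *
st(); s=bot.camera("top"); W=world("top",s[1])
for r in find("slat_1",zlo=.025,snap=s): print(*r[:5], (r[2][:2]-JC)@Q)
for r in find("jaw",zlo=.025,snap=s): print("jaw",*r[:5], (r[2][:2]-JC)@Q)
for r in find("bar",snap=s): print("bar",*r[:5])
ok=(W[...,1]>.34)&(W[...,1]<.45)&(W[...,0]>.25)&(W[...,0]<.7)&(W[...,2]>.007)&(W[...,2]<.03)
print(bar(W,s[1],ok))
cv2.imwrite("pics/d.png",s[0][:,:,::-1])
E
```

```text
t 28.07 tcp [557.3 131.2 233.9] a 162.1 j [13. 24.  4. 70. -0. 31.] w 68.5 gf 0.0 F [-0.5 -1.   0.4]
0.94 [359, 173] [581.1 -87.1 146.9  36.5  -8. ] 35.9 [191 147  88] [  3.50289 123.79707]
0.93 [372, 178] [ 573.1 -117.9  139.6   32.6   -7.5] 36.1 [193 148  88] [-0.13215 92.18223]
0.69 [403, 292] [ 295.7 -192.1  131.7   27.2   -0.3] 25.6 [192  33  30] [-264.51273  -19.91211]
0.64 [387, 181] [ 569.5 -149.2  139.9   31.9   -8. ] 36.1 [191 146  87] [ 0.65973 60.68472]
jaw 0.84 [399, 184] [ 564.1 -177.7  142.7   25.7   -7.7] 34.9 [116  73  43] [-0.72069 31.70949]
bar 0.92 [178, 213] [481.4 390.5 314.7  42.6   3.7] 14.7 [79 45 27]
(array([482.4, 384.3, 316. ,  55.1,   3.7]), array([470.7, 389.5, 293.1,  41.6,   3.5]))
```

View pics/d.png

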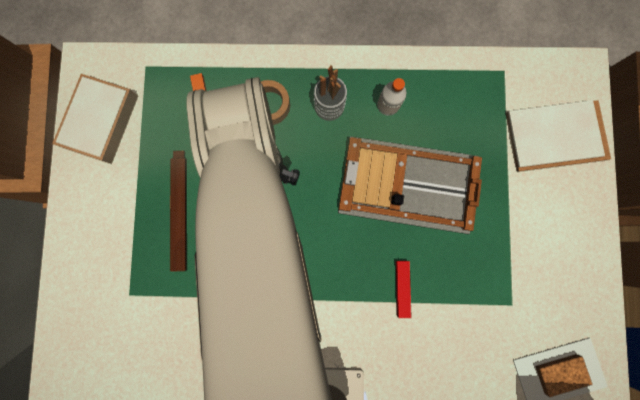

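The slats are packed side by side against the fence at (372,178), and the jaw (398,190) is up against them. The bar at (178,211) hasn't moved. Next I grasp it 60 mm tailward of its origin.

Run:
```python
from h import *
plan([(421.8,386.4,200,183.6)])
```

```text
[209.0, 202.1, 34.4] -21.7
```

Request:
step_arm --rows '[[[40,40,0],-10],[[80,80,10],-21.5],[[120,120,20],-21.5],[[160,160,30],-21.5],[[209,202,34],-21.5],[[209,202,34],-21.5],[[209,202,34],-21.5],[[209,202,34],-21.5]]'

```text
clock: 29.28
eef_pos: [0.4224, 0.386, 0.2007]
tool_rot: [-0.029, 1.0, -0.0, 0.0]
ft_force: [0.7, 0.1, -0.6]
grip_width: 0.0681
grasp_force: 0.0
```

Run:
```python
from h import *
st(); plan([(421.8,386.4,71,183.6)])
s=bot.camera("scene")
for r in find("bar","scene",snap=s): print("bar",*r[:5])
```

```text
t 29.27 tcp [422.4 386.  200.7] a -176.6 j [42. 25.  1. 66. -0. 39.] w 68.1 gf 0.0 F [ 0.7  0.1 -0.6]
[0.6, 0.5, 129.7] -0.2
bar 0.75 [444, 213] [484.  388.7 321.7  42.1   3.1] 14.2 [82 47 25]
```

Request:
step_arm --rows '[[[0.5,0.5,60],0],[[0.5,0.5,115],0],[[0.5,0.5,129],0],[[0.5,0.5,129],0],[[0.5,0.5,129],0]]'

```text
clock: 30.0
eef_pos: [0.4224, 0.389, 0.0739]
tool_rot: [-0.03, 1.0, 0.001, 0.002]
ft_force: [-0.2, 0.2, -0.7]
grip_width: 0.0683
grasp_force: 0.0
```

Request:
step_arm --rows '[[[0,0,0],0],[[0,0,0],0],[[0,0,0],0],[[0,0,0],0],[[0,0,-40],0],[[0,0,-90],0],[[0,0,-130],0],[[0,0,-130],0]]' --claw 1

```text
clock: 31.0
eef_pos: [0.4223, 0.3895, 0.2057]
tool_rot: [-0.031, 1.0, 0.003, 0.003]
ft_force: [0.2, 0.4, -2.3]
grip_width: 0.0384
grasp_force: 61.7
```

```bash
cat >> h.py <<'E'
def heldbar(cam,lo=.0):
    "fit a line along the bar's upper surface in its mask"
    s=bot.camera(cam); W=world(cam,s[1]); o,M,a=pose(); e=np.array(o["eef_pos"])
    t=bot.trace("bar",cam)
    for k in t[:1]:
        m=k["pixels"]&(s[1]>0); P=W[m]-e; L=-P@M[:,0]; Y=P@M[:,1]; Z=P[:,2]
        ok=(abs(Y)<.03)&(Z<-.03)&(Z>-.15)
        L,Y,Z=L[ok],Y[ok],Z[ok]
        print(cam,k["score"],m.sum(),"L ends",L.min(),L.max())
        for q in np.arange(-.1,.24,.02):
            i=(abs(L-q)<.01)
            if i.sum()>4: print(round(q,2),i.sum(),"top z",round(np.percentile(Z[i],85),4),"y",round(np.median(Y[i]),4))
    return s
E
python3 - <<'E'
from h import *
st(); s=heldbar("scene"); heldbar("top"); cv2.imwrite("pics/e.png",s[0][100:320,300:540,::-1].repeat(2,0).repeat(2,1))
E
```

```text
t 31.0 tcp [422.3 389.5 205.7] a -176.5 j [43. 25.  2. 66.  0. 39.] w 38.4 gf 61.7 F [ 0.2  0.4 -2.3]
scene 0.56 1074 L ends -0.0936181937329739 0.22439437985939978
-0.08 15 top z -0.0561 y -0.0108
-0.04 24 top z -0.0547 y 0.0104
-0.02 42 top z -0.055 y 0.0057
0.0 54 top z -0.0548 y 0.0022
0.02 69 top z -0.0547 y -0.0027
0.04 73 top z -0.0553 y -0.0037
0.06 73 top z -0.0553 y -0.0037
0.08 76 top z -0.0547 y -0.0054
0.1 81 top z -0.0548 y -0.0018
0.12 86 top z -0.055 y -0.0047
0.14 88 top z -0.0547 y -0.0035
0.16 90 top z -0.055 y -0.0035
0.18 97 top z -0.0551 y -0.0044
0.2 126 top z -0.0559 y -0.0023
0.22 67 top z -0.0635 y -0.0022
top 0.84 2309 L ends -0.09686069370468162 0.2187619183306315
-0.1 55 top z -0.0552 y -0.0016
-0.08 182 top z -0.0552 y -0.002
-0.06 177 top z -0.0555 y -0.0023
-0.04 173 top z -0.0557 y -0.0027
-0.02 114 top z -0.0556 y -0.0056
0.02 96 top z -0.0561 y -0.0077
0.04 165 top z -0.0563 y -0.0034
0.06 159 top z -0.0563 y -0.0032
0.08 162 top z -0.0568 y -0.0011
0.1 167 top z -0.0566 y -0.0031
0.12 166 top z -0.0571 y -0.0032
0.14 164 top z -0.0572 y -0.0045
0.16 161 top z -0.0575 y -0.0037
0.18 157 top z -0.0571 y -0.0043
0.2 114 top z -0.0588 y -0.0032
0.22 46 top z -0.0657 y -0.0021
```

View pics/e.png

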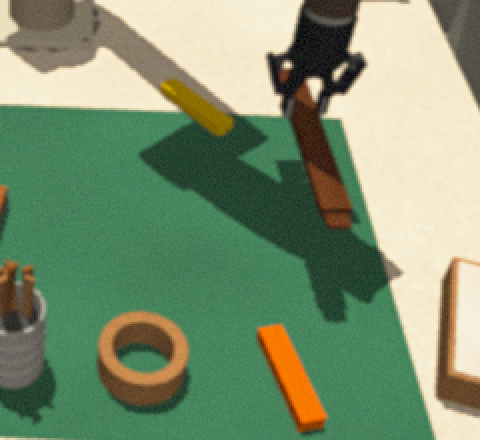

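Request:
step_arm --rows '[[[0,-10,0],-10],[[0,-25,0],-20],[[0,-45,0],-30],[[0,-70,0],-40],[[0,-100,0],-50],[[0,-140,0],-60],[[0,-190,0],-70],[[0,-240,0],-78.4],[[-20,-295,0],-78.4],[[-40,-350,0],-78.4],[[-60,-400,0],-78.4],[[-80,-400,0],-78.4]]'

```text
clock: 32.7
eef_pos: [0.5248, -0.0103, 0.1995]
tool_rot: [-0.653, 0.757, 0.001, -0.002]
ft_force: [-0.4, 0.9, -0.9]
grip_width: 0.0387
grasp_force: 61.6
```

Run:
```python
from h import *
st(); g=jig(0,-86); plan([(*g[:2],200,262),(*g[:2],150,262)])
```

```text
t 32.7 tcp [524.8 -10.3 199.5] a -98.4 j [ -1.  21.  -6.  63.  -0. -83.] w 38.7 gf 61.6 F [-0.4  0.9 -0.9]
[277.5, -65.1, -0.2] -0.4
[277.4, -65.3, 49.8] -0.4
```

Request:
step_arm --rows '[[[55,-13,0],0],[[110,-26,0],-0.4],[[165,-39,0],-0.4],[[220,-52,0],-0.4],[[277,-65,0],-0.4],[[277,-65,30],-0.4],[[277,-65,50],-0.4],[[277,-65,50],-0.4],[[277,-65,50],-0.4],[[277,-65,50],-0.4]]'

```text
clock: 33.95
eef_pos: [0.5512, -0.2898, 0.1525]
tool_rot: [-0.658, 0.753, -0.001, 0.0]
ft_force: [-0.1, -0.3, -2.0]
grip_width: 0.0381
grasp_force: 61.6
```

```bash
cat >> h.py <<'E'
def barjig(cam="top",zlo=.05):
    s=bot.camera(cam); W=world(cam,s[1])
    for k in bot.trace("bar",cam)[:2]:
        m=k["pixels"]&(s[1]>0); P=W[m].copy(); J=(P[:,:2]*1000-JC)@Q; Z=P[:,2]*1000
        ok=(abs(J[:,0])<35)&(Z>zlo*1000)&(Z<130); J,Z=J[ok],Z[ok]
        if len(Z)<50: continue
        r=rect(J/1000); 
        A=[]; 
        for q in range(-200,200,25):
            i=abs(J[:,1]-q)<8
            if i.sum()>8: A.append((q,round(float(np.percentile(Z[i],80)),1),round(float((J[i,0].min()+J[i,0].max())/2),1),round(float(np.ptp(J[i,0])),0)))
        print(cam,round(k["score"],2),"y ends",J[:,1].min(),J[:,1].max(),"\n (y,ztop,xmid,w)",A)
    return s
E
python3 - <<'E'
from h import *
st(); g=jig(0,-86); plan([(*g[:2],150,262)]); barjig("top",.06); barjig("scene",.06)
for n in("top",):
    s=bot.camera(n); W=world(n,s[1])
    for r in find("slat_1",zlo=.025,snap=s): print(*r[:5], (r[2][:2]-JC)@Q)
E
```

```text
t 33.95 tcp [ 551.2 -289.8  152.5] a -97.7 j [ -28.   33.    6.   63.   -0. -110.] w 38.1 gf 61.6 F [-0.1 -0.3 -2. ]
[4.9, 2.2, 2.5] 0.3
top 0.56 y ends -158.10164919367486 139.52488280432047 
 (y,ztop,xmid,w) [(-150, 95.8, -13.6, 13.0), (-75, 95.2, -0.1, 37.0), (-50, 95.3, -0.1, 40.0), (-25, 94.8, -0.3, 40.0), (0, 94.5, -1.4, 38.0), (25, 94.5, -1.9, 37.0), (50, 94.4, -0.7, 39.0), (75, 94.4, 0.2, 40.0), (100, 94.0, -0.5, 39.0), (125, 86.0, -0.5, 35.0)]
scene 0.77 y ends -178.6061518745885 138.85566143922784 
 (y,ztop,xmid,w) [(-175, 95.4, 4.3, 39.0), (-150, 95.8, 0.9, 47.0), (-125, 95.6, 14.4, 19.0), (-100, 92.1, 21.2, 7.0), (-75, 95.4, 4.1, 40.0), (-50, 95.0, 3.0, 42.0), (-25, 94.5, 4.6, 41.0), (0, 94.2, 3.1, 44.0), (25, 94.2, 3.1, 43.0), (50, 93.8, 1.8, 43.0), (75, 93.0, 3.6, 43.0), (100, 93.8, 3.4, 43.0), (125, 86.1, 3.1, 34.0)]
0.91 [391, 187] [ 568.1 -149.2  137.3   32.5   -7. ] 36.2 [118  89  53] [-0.72669 60.48984]
0.6 [372, 189] [ 573.3 -117.7  140.6   36.8   -9.9] 36.0 [117  88  53] [3.807000e-02 9.240813e+01]
0.56 [358, 181] [577.8 -86.3 140.3  31.4  -7.9] 35.9 [147 114  69] [1.2354000e-01 1.2412995e+02]
```

Run:
```python
from h import *
st(); g=jig(0.5,-89); plan([(*g[:2],128,262),(*g[:2],117,262)])
```

```text
t 34.25 tcp [ 550.7 -289.8  151.9] a -97.7 j [ -28.   33.    6.   63.   -0. -110.] w 38.2 gf 61.6 F [ 1.1 -0.7 -1.9]
[7.8, 1.2, 23.9] 0.3
[7.8, 1.2, 34.9] 0.3
```

Request:
step_arm --rows '[[[4,1,12],0.3],[[8,1,24],0.3],[[8,1,24],0.3],[[8,1,28],0.3],[[8,1,31],0.3],[[8,1,33],0.3],[[8,1,34.5],0.3],[[8,1,34.5],0.3],[[8,1,34.5],0.3]]'

```text
clock: 35.38
eef_pos: [0.5488, -0.2975, 0.1201]
tool_rot: [-0.656, 0.755, -0.001, 0.0]
ft_force: [-5.0, 4.1, 12.4]
grip_width: 0.0383
grasp_force: 63.6
```

Run:
```python
from h import *
st(); barjig("top",.04); s=barjig("scene",.04)
cv2.imwrite("pics/f.png",cv2.resize(s[0][150:260,150:320,::-1],None,fx=4.6,fy=4.6,interpolation=2))
o,M,a=pose(); print((np.array(o["eef_pos"][:2])*1000-JC)@Q)
```

```text
t 35.38 tcp [ 548.8 -297.5  120.1] a -98.0 j [ -28.   35.    4.   59.    0. -110.] w 38.3 gf 63.6 F [-5.   4.1 12.4]
top 0.81 y ends -164.6727920915526 130.35516514211727 
 (y,ztop,xmid,w) [(-150, 64.9, -16.2, 11.0), (-75, 62.5, -1.3, 40.0), (-50, 61.5, -1.4, 39.0), (-25, 60.2, -0.9, 40.0), (0, 59.1, -1.1, 40.0), (25, 58.3, -1.3, 39.0), (50, 57.0, -1.1, 39.0), (75, 55.9, -0.9, 40.0), (100, 54.5, -0.6, 40.0), (125, 45.7, -0.5, 29.0)]
scene 0.63 y ends -186.1703063598479 130.2690878310054 
 (y,ztop,xmid,w) [(-175, 66.6, -0.2, 44.0), (-150, 64.8, 2.7, 39.0), (-125, 63.3, 17.6, 10.0), (-75, 62.3, 0.9, 47.0), (-50, 61.2, 1.3, 42.0), (-25, 60.2, 4.2, 38.0), (0, 59.5, 2.0, 41.0), (25, 57.3, 3.1, 42.0), (50, 55.8, 2.6, 40.0), (75, 55.7, 4.2, 40.0), (100, 54.4, 3.6, 42.0), (125, 45.7, 1.6, 33.0)]
[  0.80383705 -89.03833797]
```

View pics/f.png

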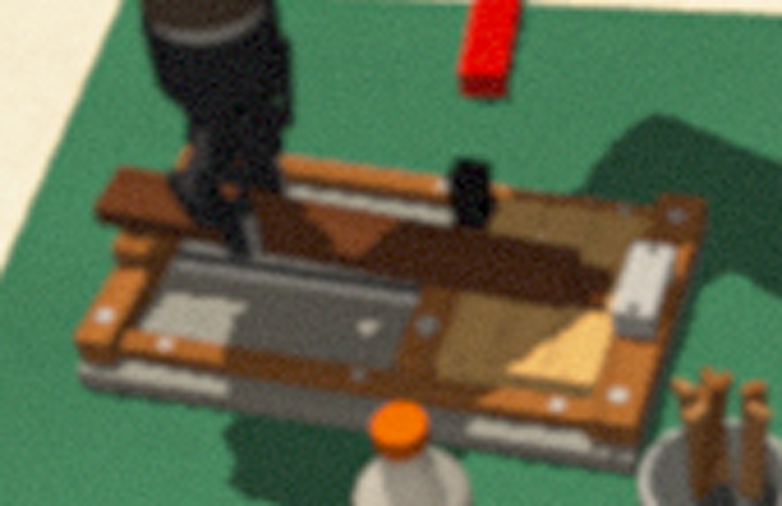

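The bar rests tilted about 2.4° with its tail on the end-block wall (130,205) and its tongue just in front of the keeper (600,285), centred. I'm sliding it in.

Request:
step_arm --rows '[[[-4,0,0],0],[[-8,0,0],0],[[-12,0,0],0],[[-16,0,0],0],[[-18,0,0],0],[[-18,0,0],0]]'

```text
clock: 36.33
eef_pos: [0.5526, -0.2817, 0.1196]
tool_rot: [-0.656, 0.755, -0.004, 0.0]
ft_force: [-0.1, -3.2, 6.4]
grip_width: 0.0384
grasp_force: 62.7
```

Run:
```python
from h import *
st(); barjig("top",.04); s=barjig("scene",.04)
o,M,a=pose(); print((np.array(o["eef_pos"][:2])*1000-JC)@Q)
```

```text
t 36.33 tcp [ 552.6 -281.7  119.6] a -98.0 j [ -27.   34.    3.   58.   -0. -109.] w 38.4 gf 62.7 F [-0.1 -3.2  6.4]
top 0.93 y ends -141.8199224736551 139.3311947973936 
 (y,ztop,xmid,w) [(-125, 65.0, -16.2, 7.0), (-75, 61.9, 0.1, 30.0), (-50, 61.5, -0.4, 38.0), (-25, 60.6, -0.7, 38.0), (0, 59.4, 0.5, 39.0), (25, 58.3, 0.9, 40.0), (50, 57.4, -0.2, 38.0), (75, 56.0, -0.3, 38.0), (100, 55.4, 1.0, 40.0), (125, 52.9, 0.7, 39.0)]
scene 0.57 y ends -170.48290649883972 140.12516740027112 
 (y,ztop,xmid,w) [(-150, 65.8, 3.2, 43.0), (-125, 64.4, 11.3, 28.0), (-100, 57.4, 20.6, 5.0), (-75, 62.4, -4.4, 28.0), (-50, 61.0, 3.9, 43.0), (-25, 60.4, 5.0, 40.0), (0, 59.1, 5.5, 37.0), (25, 58.4, 4.9, 41.0), (50, 57.1, 4.2, 44.0), (75, 55.9, 3.9, 43.0), (100, 54.3, 4.0, 41.0), (125, 52.3, 4.9, 41.0)]
[  2.40236099 -72.87706395]
```

Request:
step_arm --rows '[[[-4,1,0],0],[[-8,1,0],0],[[-11,1,0],0],[[-11,1,0],0],[[-11,1,0],0]]'

```text
clock: 37.15
eef_pos: [0.5512, -0.2685, 0.1163]
tool_rot: [-0.656, 0.755, 0.001, -0.0]
ft_force: [0.2, -0.3, -2.4]
grip_width: 0.0385
grasp_force: 61.7
```

Run:
```python
from h import *
st(); barjig("top",.04); s=barjig("scene",.04)
o,M,a=pose(); print((np.array(o["eef_pos"][:2])*1000-JC)@Q)
```

```text
t 37.15 tcp [ 551.2 -268.5  116.3] a -98.0 j [ -26.   34.    2.   58.    0. -108.] w 38.5 gf 61.7 F [ 0.2 -0.3 -2.4]
top 0.7 y ends -119.62250994304733 140.53760292169588 
 (y,ztop,xmid,w) [(-50, 58.9, -4.3, 33.0), (-25, 58.7, -3.4, 40.0), (0, 57.6, -3.3, 40.0), (25, 57.0, -4.9, 36.0), (50, 55.9, -3.8, 39.0), (75, 55.7, -3.0, 40.0), (100, 54.5, -2.9, 40.0), (125, 54.6, -3.1, 39.0)]
scene 0.67 y ends -156.51054045134882 137.81194112801413 
 (y,ztop,xmid,w) [(-150, 61.4, 1.2, 42.0), (-125, 61.6, 2.8, 41.0), (-100, 59.5, 13.7, 14.0), (-50, 58.8, 0.4, 38.0), (-25, 58.5, 0.9, 40.0), (0, 57.5, -0.2, 44.0), (25, 56.9, -0.9, 41.0), (50, 56.2, 0.4, 43.0), (75, 55.6, 1.9, 39.0), (100, 54.3, 1.7, 40.0), (125, 53.6, -0.3, 44.0)]
[ -0.57447345 -60.21968034]
```

Request:
step_arm --rows '[[[1.5,-2,0],0],[[1.5,-2,3],0],[[1.5,-2,6],0],[[1.5,-2,8],0],[[1.5,-2,9],0],[[1.5,-2,9],0],[[1.5,-2,9],0]]'

```text
clock: 38.22
eef_pos: [0.5537, -0.2709, 0.1099]
tool_rot: [-0.656, 0.755, -0.001, 0.0]
ft_force: [-3.1, -0.6, 8.9]
grip_width: 0.0381
grasp_force: 62.9
```

Run:
```python
from h import *
st(); barjig("top",.04); s=barjig("scene",.04)
o,M,a=pose(); print((np.array(o["eef_pos"][:2])*1000-JC)@Q)
```

```text
t 38.23 tcp [ 553.7 -270.9  109.9] a -98.0 j [ -26.   35.    2.   57.    0. -108.] w 38.1 gf 62.9 F [-3.1 -0.6  8.9]
top 0.61 y ends -127.80601363881726 141.39762198672096 
 (y,ztop,xmid,w) [(-125, 51.6, -14.8, 11.0), (-50, 53.6, -1.5, 41.0), (-25, 52.8, 0.2, 41.0), (0, 53.0, -0.6, 39.0), (25, 53.5, -0.2, 40.0), (50, 53.5, -0.3, 39.0), (75, 53.5, 0.0, 40.0), (100, 53.4, -0.4, 39.0), (125, 53.8, -0.1, 40.0)]
top 0.2 y ends -36.924162827254555 165.2495102442132 
 (y,ztop,xmid,w) [(150, 56.3, -0.4, 58.0)]
scene 0.76 y ends -164.20823793559708 135.92132451811122 
 (y,ztop,xmid,w) [(-150, 51.8, 4.7, 48.0), (-125, 52.1, 2.3, 43.0), (-100, 51.8, 17.8, 16.0), (-50, 53.5, 2.9, 42.0), (-25, 53.2, 4.0, 43.0), (0, 52.8, 2.0, 45.0), (25, 52.8, 3.4, 42.0), (50, 53.7, 3.2, 43.0), (75, 52.9, 3.0, 43.0), (100, 53.4, 2.9, 42.0), (125, 53.3, 3.5, 43.0)]
[  1.94793526 -62.0675101 ]
```

Request:
step_arm --rows '[[[0,0,0],0],[[0,0,0],0],[[0,0,0],0],[[0,0,-30],0],[[0,0,-80],0],[[0,0,-120],0],[[0,60,-130],0],[[0,120,-130],0],[[0,180,-130],0],[[0,230,-130],0],[[0,230,-130],0]]' --claw -0.6

```text
clock: 39.8
eef_pos: [0.322, -0.2372, 0.2375]
tool_rot: [-0.655, 0.755, 0.001, -0.0]
ft_force: [1.4, -0.2, -0.1]
grip_width: 0.0685
grasp_force: 0.0
```

Run:
```python
from h import *
st(); t=barjig("top",.04); s=barjig("scene",.04)
for r in find("slat_1","scene",zlo=.025,snap=s): print(*r[:5], (r[2][:2]-JC)@Q)
for r in find("jaw",zlo=.025,zhi=.037,snap=t): print("jaw",*r[:5], (r[2][:2]-JC)@Q)
cv2.imwrite("pics/g.png",np.vstack([cv2.resize(t[0][130:240,330:490,::-1],(640,300)),cv2.resize(s[0][165:255,160:320,::-1],(640,300))]))
```

```text
t 39.8 tcp [ 322.  -237.2  237.5] a -98.1 j [ -36.    5.  -20.   65.   -0. -118.] w 68.5 gf 0.0 F [ 1.4 -0.2 -0.1]
top 0.83 y ends -158.81770284533633 140.7402875886403 
 (y,ztop,xmid,w) [(-150, 52.5, -0.3, 40.0), (-125, 53.1, -0.2, 37.0), (-100, 53.2, 0.1, 40.0), (-75, 52.8, -0.2, 40.0), (-50, 53.4, -0.3, 40.0), (-25, 53.2, -0.6, 40.0), (0, 53.3, 0.1, 40.0), (25, 53.1, -0.0, 38.0), (50, 53.7, -0.3, 40.0), (75, 53.6, -0.1, 40.0), (100, 53.7, -0.6, 40.0), (125, 53.9, 0.3, 40.0)]
scene 0.72 y ends -165.0657957985967 135.8718063741588 
 (y,ztop,xmid,w) [(-150, 52.5, 5.0, 44.0), (-125, 52.5, 2.6, 45.0), (-100, 52.9, 3.5, 41.0), (-75, 52.8, 3.5, 44.0), (-50, 52.7, 3.3, 43.0), (-25, 53.0, 4.1, 41.0), (0, 53.0, 3.0, 42.0), (25, 53.2, 4.1, 41.0), (50, 53.7, 2.5, 45.0), (75, 53.0, 3.2, 42.0), (100, 53.3, 4.7, 42.0), (125, 53.6, 3.3, 44.0)]
0.77 [252, 217] [ 571.8 -150.8  142.7   31.2   -7.8] 35.5 [184 142  80] [ 3.16014 59.4204 ]
0.76 [277, 225] [582.5 -87.2 140.1  31.7  -8.4] 35.9 [218 169  95] [  4.90323 123.89292]
0.7 [267, 221] [ 573.3 -119.1  154.6   35.3   -7.8] 35.5 [195 151  85] [ 0.23295 91.02171]
jaw 0.75 [399, 192] [ 564.9 -178.1  144.2   26.5   -7.9] 33.8 [149  96  57] [ 0.12723 31.42473]
```

View pics/g.png

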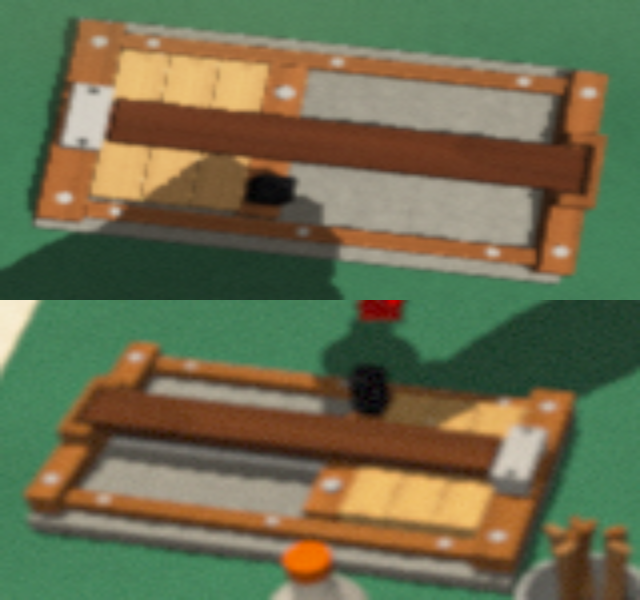

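The bar lies level and centred, with its tongue under the keeper (top view (90,115)) and its tail in the notch (590,170). The three slats are tight against the fence with the jaw behind them, and the robot is clear.

```bash
python3 -c "
from workcell import bot
print(bot.job_done())"
```

```text
the job is handed in; nothing more can be done
None
```

I handed the job in with no verdict returned: the cameras show all three slats packed tight against the fence by the jaw and the hold-down bar seated level in keeper and notch, and I left the bottle, tape and tin alone.

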